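# Lock the chasing plate with its spring collar

### The arm

A 6-joint arm with a two-finger parallel gripper is mounted at the origin on the work surface. World frame = base frame: x ahead of the robot, y to its left, z up, the work surface at z = 0. Lengths are in m, angles in rad, forces in N, time in s.
With the tool pointing down it reaches from about 0.425 to 0.95 m from the base axis. Payload 3.5 kg.
Tool frame: the origin (TCP) lies on the centre line of the jaws, within the pads' length; the fingertips stand 14 mm ahead of it and the grasp point (between the pads) lies 5 mm behind it (ctrl.finger_overhang is the distance from the TCP to the fingertips, in m); z points along the fingers, y is the line along which they close (so a half turn about z gives the same grasp; the last joint's range is limited). The gripper opens to 85 mm and grips with 20 to 120 N. Pads are 22 mm wide; open, the fingers measure 114 mm over their backs; the gripper's body (76 mm by 85 mm) begins 54 mm behind the grasp point. The pads swing forward as they close: fully open they stand 13 mm farther back than shut.
Start: joints at [-1.452, 0.286, 1.577, -0, 1.279, -0.15], TCP at [0.179, -0.651, 0.245] pointing down, gripper open.
Joint ranges: [-2.77, 2.77], [-0.9, 2.22], [0.21, 2.48], [-1.53, 4.67], [0.24, 2.81], [-2.84, 2.84]. Speed limits (rad/s): [2.79, 2.79, 3.14, 3.14, 3.14, 3.14].

### API

Orientations are given as a unit quaternion [x, y, z, w].
In Python, from plant import ctrl gives the robot as it stands.
- The arm moves only by the tool send_rows, never from a script. Its argument "moves" is text: rows parted by semicolons, each of 7 numbers parted by spaces: the turn, a rotation vector about the tool's x, y, z in units of 360 degrees (1.0 is 360 degrees), then the shift along the tool's x, y, z in units of 20 cm (1.0 is 20 cm), then the gripper's target within -1 to 1 (fully open at 1, half-way at 0, shut at -1). A call has 1 to 12 rows; each row is the pose to reach, as a shift and turn from the pose commanded when the call began, along the tool's axes at that moment, turning the shorter way round; what a row does not reach only later rows make up. A row lasts 1/8 s, in which the tool goes at most 62.5 mm and 10.7 degrees, less where a joint would pass 70% of its speed; a pose out of reach is approached as far as the arm can. A call with a number of a shift or a turn outside -1 to 1 is refused whole. A call with a gripper value outside its range is refused whole. The fingers move at their own pace and stop on an object; "newtons" is the grip in N (left out, the last holds). Time passes only in rows, so rows that repeat a pose let the fingers close. It gives the time, the measured TCP pose, the force, the opening and the grip force at its end, in the units of the state.
- ctrl.get_state(): the state, without advancing time (a new reading comes with each control period).
- ctrl.read_camera(name): name is "scene" or "top" or "wrist"; returns a dict with "image" (400x640x3 uint8, red, green, blue), "fovy" (degrees; the focal length in pixels is half the picture's height over the tangent of half this angle, whatever the lens; pixels are square), "cx", "cy" (the principal point, pixels), "extrinsics" (4x4, takes a point from camera to world coordinates). Camera axes: x right, y up, looking along -z (the intrinsics and any distortion apply to the point x, -y, -z); pixel columns grow to the right and rows downward; lengths in m; the calibration is good to about 2 mm. A picture is of the moment at which its call begins. There is no depth.
- ctrl.sign_off(): hands the job in; it is judged then, once.
The state is a dict: "time": time; "qpos": joint angles; "dq": joint speeds; "joint_efforts": joint torques, N m; "eef_pos": TCP position; "tcp_rot": TCP orientation; "contact_force": force on the tool from outside, world axes, zero at the start; "wrist_torque": the same for the moment, N m; "opening": opening from 0.0 (shut) to 1.0 (fully open); "finger_force": force on a finger pad.
Only numpy, scipy, OpenCV 4.12 (cv2) and the standard library are available. Lean on these libraries where they do the work, as an engineer would, in place of code of your own. Each camera call takes 0.05 s, during which the arm holds its last target. There are 200 camera calls.

### The job

Swing the round work plate clockwise (seen from above) by its upright post until it meets its stop, then lock it there: pull the spring collar back out of its rest notch, turn it over to the locking side and let the spring carry it fully home, so that the bolt sits in the notch of the plate's rim. Leave the two punches on its base, the round steel block and the tin where they are.

Things in the scene. Friction and masses are not known exactly. Their poses are not given: they have to be found in the camera images.
- holder: Steel indexing work holder, bolted down; its place and yaw differ each time. Origin on the bench (z 0) straight below where the bolt enters the plate's rim. Axes: z up; +y from the lock towards the plate's pivot; x across the lock. Base slab 230 x 385 x 12 mm, y -170 to +215. Coordinates below called 'holder' are in this frame.
- lock (a point): On the lock's axis, at holder (0, -86, 45) mm. The axis runs along holder y, 45 mm above the bench. Fixed bearing blocks 56 mm wide, tops 64 mm above the bench, stand at holder y -45 to -18 and -160 to -137; on the back of the first a notched crown, up to 35 mm out from the axis, y -69 to -45. Between the blocks slides and turns the collar, its flange 35 mm in radius.
- pivot (a point): Centre of the round work plate, on its vertical pivot axis, at its top face, holder (0, 100, 54) mm. Plate 100 mm in radius over its index rim, 18 mm thick; on it a round pitch bed of radius 56 mm with a silver panel rises to 74 mm above the bench: keep fingers above that.
- post (a point): Centre of the upright steel post on the plate, 86 mm above the bench; post 16 mm in diameter, top 118 mm and foot 54 mm above the bench, 75 mm from the pivot axis. With plate joint q it stands about the pivot at azimuth 100 degrees + q, counted from holder +x towards +y; so it ends at 100 degrees.
- plate (a joint): Turn of the work plate, rad: 0 against its stop (ear on the rim meets the pillar), growing counter-clockwise from above; starts 0.6 to 1.3, travel 1.4. Stays where left: friction 0.18 N m. At 0 the rim's one notch (16 mm wide) faces the bolt; the round-nosed bolt, 12 mm thick, enters if the plate is within about 0.05 of 0.
- bolt (a joint): Axial position (m) of bolt and collar together: 0 fully home (nose 10 mm inside the rim's notch), growing as the collar is pulled back (holder -y), away from the plate; 0.012 in the shallow rest notch (start); must be 0.018 or more while turning; travel ends at 0.024. Spring drives it home: 6 N at 0, 9 N at 0.012, 11 N at 0.020. Plate out of line: stops on the rim at about 0.010.
- collar (a joint): Turn of the collar about the lock's axis, rad: 0 locking side, 1.05 rest side, its ends of travel; starts 0.99 to 1.05. At value t the tab leans 0.525 - t from upright, positive towards holder +x: it starts leaning about 0.5 to -x and finishes leaning 0.525 to +x. The key drops into the deep locking notch when t is below about 0.1. Friction 0.06 N m.
- tab (a point): On the collar's broad steel tab, a flat radial plate across the lock's axis, 42 mm wide, 8 mm thick along the axis, reaching 85 mm out from the axis. The point is mid-width on its front face (towards the plate), 65 mm out, at holder y = -86 mm minus the bolt's value. A fingertip before the face can push the tab back.
- wing (a point): Middle of the wing: a steel fin 6 mm thick on the tab's +x edge, standing forward 25 mm from the tab's front face, from 43 to 85 mm out from the lock's axis, its inner face 15 mm to the side of the tab's middle. Tab and wing make an open corner: a fingertip in it can push the tab back and, still holding it back, push the wing over to +x. Or pinch the wing from above.
- punch_a_mid (a point): Middle of a loose chasing punch, steel rod 115 mm long, 8 mm thick, lying on the base slab at the holder's -x edge. Bystander.
- punch_b_mid (a point): Middle of a loose chasing punch, 105 mm long, 8 mm thick, lying on the base slab at the holder's +x edge. Bystander.
- bench_block: Loose round steel bench block, 72 mm across, 24 mm high; origin at the centre of its underside. Bystander.
- tin: Loose brass tin, 64 mm across, 75 mm high; origin at the centre of its underside. Bystander.

How it is judged:
On the way:
1. the collar is pulled back out of its rest notch (by 15 mm or more from home) (value of joint bolt above 0.015 m), for 0.05 s.
At the end, for the whole second after the job is handed in: The plate is within 0.06 rad of its stop, the bolt is within 4 mm of fully home in the rim's notch, and the collar is on its locking side (within 0.2 rad of the end of its travel) (value of joint plate below 0.06 rad and value of joint bolt below 0.004 m and value of joint collar below 0.2 rad); the robot touches nothing.
It fails at once if a bystander (either punch on the base, the steel block or the tin) is moved more than 40 mm (distance of any of punch_a_mid, punch_b_mid, bench_block, tin from where it was at the start of the episode above 0.04 m).
It also fails if it takes over 51 s, if anything falls off the work surface, if the arm or the gripper's body presses on something with over 40 N, if the wrist force passes 120 N, or if a joint passes its speed limit or range.

## Working session

There is one attempt and no reset: what is moved stays moved. The work goes in short steps, Python scripts to look and compute and a tool call to move; the robot and the scene stay as the last step left them, time stands still between calls to the robot, and variables do not carry over. Pictures are saved under pics/ and viewed, at most 10 in all, crops included, and the job is handed in when it is done.

Besides the shell and the picture viewer there is one more tool, called as name(argument=value, ...) on one line, values as JSON. send_rows: Moves the arm, as the interface text tells. Its arguments: {"type":"object","properties":{"moves":{"type":"string"},"newtons":{"type":"number"}},"required":["moves"]}

```bash
mkdir -p pics; ls; cat > h.py <<'E'
import numpy as np, cv2
from plant import ctrl
def cam(n):
    d=ctrl.read_camera(n); return d
def save(d,f): cv2.imwrite('pics/'+f,cv2.cvtColor(d['image'],cv2.COLOR_RGB2BGR))
def ray(d,u,v):
    E=np.array(d['extrinsics']);f=d['image'].shape[0]/2/np.tan(np.radians(d['fovy'])/2)
    r=E[:3,:3]@np.array([(u-d['cx'])/f,-(v-d['cy'])/f,-1]); return E[:3,3],r
def onz(d,u,v,z):
    o,r=ray(d,u,v); return o+r*(z-o[2])/r[2]
def proj(d,p):
    E=np.array(d['extrinsics']);f=d['image'].shape[0]/2/np.tan(np.radians(d['fovy'])/2)
    c=E[:3,:3].T@(np.array(p)-E[:3,3]); return d['cx']-f*c[0]/c[2], d['cy']+f*c[1]/c[2]
E
python3 - <<'E'
from h import *
for n in ('scene','top'):
    d=cam(n); save(d,n+'0.png'); print({k:v for k,v in d.items() if k!='image'})
print(ctrl.get_state())
E
```

```text
pics
{'fovy': 53.58893606724733, 'cx': 322.63942317869487, 'cy': 193.68588189972607, 'extrinsics': array([[-0.71547768, -0.53262419,  0.45210968,  1.07019999],
       [ 0.69838658, -0.5279935 ,  0.4831967 ,  0.52690326],
       [-0.01865128,  0.66146379,  0.74974515,  0.88336261],
       [ 0.        ,  0.        ,  0.        ,  1.        ]])}
{'fovy': 52.80518010498034, 'cx': 315.2726070436335, 'cy': 198.51821673517992, 'extrinsics': array([[-0.01041927,  0.9867534 , -0.16189246,  0.43036624],
       [-0.99950849, -0.00549011,  0.0308647 ,  0.02033616],
       [ 0.02956704,  0.16213448,  0.98632561,  0.98464766],
       [ 0.        ,  0.        ,  0.        ,  1.        ]])}
{'time': 0.1, 'qpos': array([-1.45202141e+00,  2.87125168e-01,  1.57803399e+00,  1.18115741e-05,
        1.27860223e+00, -1.49994400e-01]), 'dq': array([-3.33052588e-04, -2.63340243e-03, -2.15219177e-03,  1.72176842e-05,
       -1.52602384e-03,  9.61638968e-04]), 'joint_efforts': array([ 1.25680985e-03, -4.07294333e+01, -2.93697453e+01, -1.01375490e-04,
        3.44525622e-03,  2.26681829e-05]), 'eef_pos': array([ 0.17921001, -0.65018937,  0.24405157]), 'tcp_rot': array([ 9.90983609e-01,  1.33978772e-01,  2.25788962e-05, -1.08414444e-03]), 'contact_force': array([-1.2251879 ,  0.62777954,  0.05814957]), 'wrist_torque': array([ 0.03509086, -0.01716462,  0.01040568]), 'finger_force': 0.0, 'opening': 0.9978465934426913}
```

View pics/scene0.png

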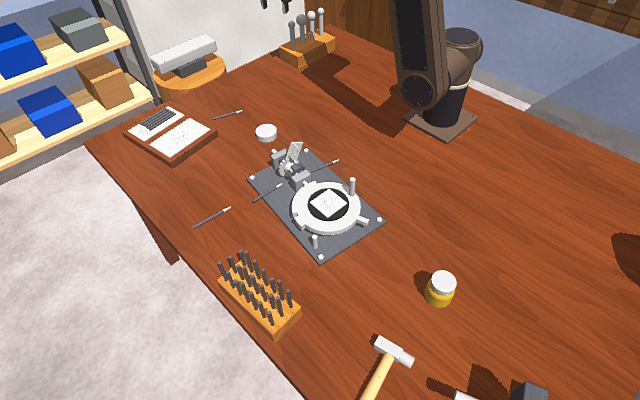

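View pics/top0.png

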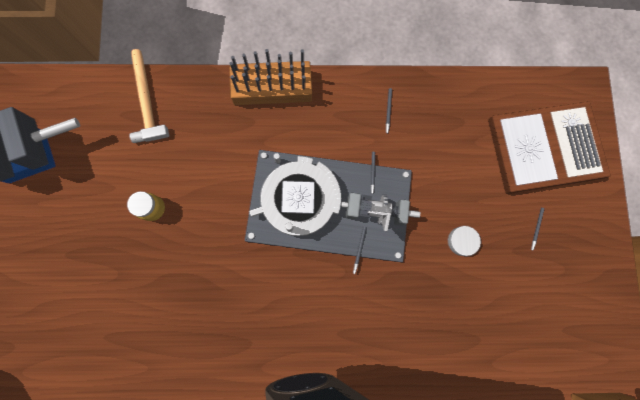

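The views show the holder with its plate to the left (+y world) and its lock at about (380,210) in top. The post is near (292,228), the block at (465,240) and the tin at (145,207). Next I measure the slab from its colour.

```bash
python3 - <<'E'
from h import *
d=cam('top'); im=d['image']
crop=im[140:275,235:425]; cv2.imwrite('pics/c1.png',cv2.cvtColor(cv2.resize(crop,None,fx=4,fy=4,interpolation=cv2.INTER_CUBIC),cv2.COLOR_RGB2BGR))
hsv=cv2.cvtColor(im,cv2.COLOR_RGB2HSV).astype(int)
m=((hsv[...,1]<90)).astype(np.uint8)
m[:, :]*=1; M=np.zeros_like(m); M[140:275,235:425]=m[140:275,235:425]
M=cv2.morphologyEx(M,cv2.MORPH_OPEN,np.ones((9,9)))
M=cv2.morphologyEx(M,cv2.MORPH_CLOSE,np.ones((9,9)))
c=max(cv2.findContours(M,cv2.RETR_EXTERNAL,cv2.CHAIN_APPROX_NONE)[0],key=cv2.contourArea)[:,0]
P=np.array([onz(d,u,v,0.012)[:2] for u,v in c])
r=cv2.minAreaRect((P*1000).astype(np.float32)); print(r, cv2.boxPoints(r))
print([ (t,onz(d,*t,0.012)) for t in [(263.5,155.5),(406,173.5),(397.5,255.5),(250.5,236)]])
d2=cam('scene'); cv2.imwrite('pics/c2.png',cv2.cvtColor(cv2.resize(d2['image'][120:270,235:395],None,fx=4,fy=4,interpolation=cv2.INTER_CUBIC),cv2.COLOR_RGB2BGR))
E
```

```text
((574.3272705078125, -46.573760986328125), (389.4532470703125, 230.1297149658203), 81.98090362548828) [[ 433.2226  -223.34436]
 [ 661.102   -255.44818]
 [ 715.43195  130.19684]
 [ 487.55255  162.30066]]
[((263.5, 155.5), array([0.69892209, 0.11732096, 0.012     ])), ((406, 173.5), array([ 0.65188692, -0.23677794,  0.012     ])), ((397.5, 255.5), array([ 0.44994415, -0.20663007,  0.012     ])), ((250.5, 236), array([0.49973487, 0.14634623, 0.012     ]))]
```

View pics/c1.png

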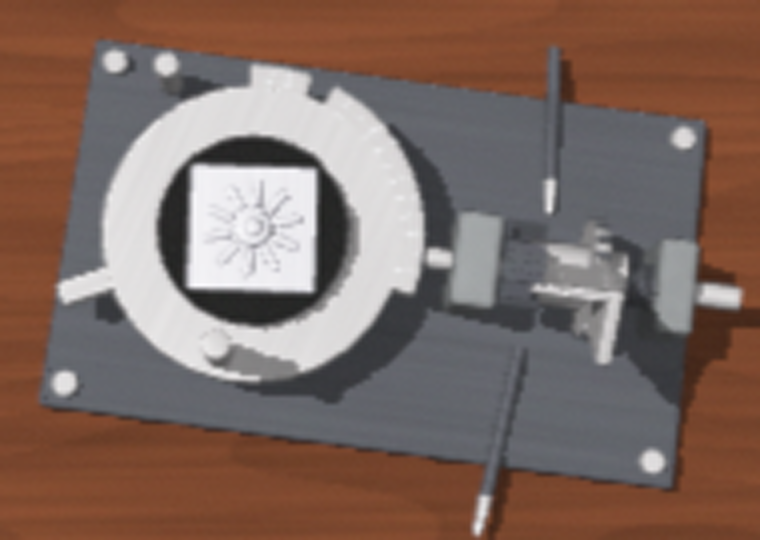

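View pics/c2.png

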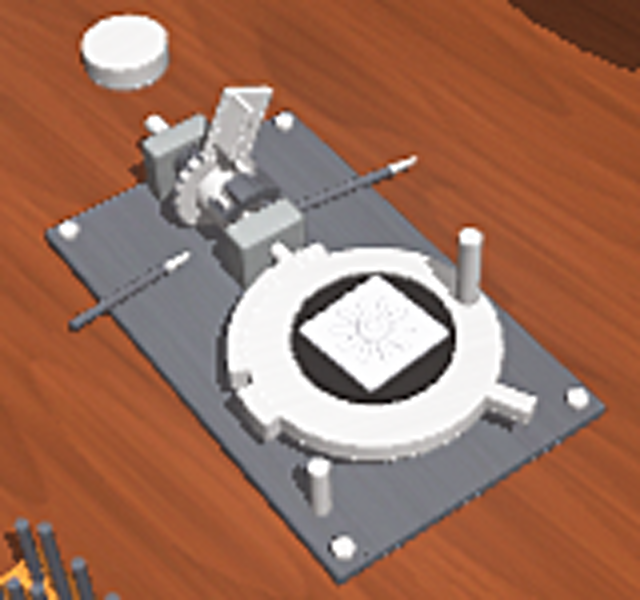

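The crops show the post top at top px (288.8,225.8) and scene px (352.5,178.8), and the panel centre at (298.3,197) and (328.5,203). The tab leans to -x with its wing facing the plate, and the ear is short of the pillar. Next I cross-check the frame.

```bash
cat >> h.py <<'E'
YAW=np.radians(-7.9)
R2=np.array([[np.cos(YAW),-np.sin(YAW)],[np.sin(YAW),np.cos(YAW)]])
C=np.array([.5748,-.0455])
O=C-R2@np.array([0,.0225])
def H2W(p): p=np.array(p,float)/1000; return np.r_[O+R2@p[:2],p[2]]
def W2H(w): w=np.array(w); return np.r_[R2.T@(w[:2]-O),w[2]]*1000
E
python3 - <<'E'
from h import *
t=cam('top');s=cam('scene')
print('O',O)
for n,a,b,z in (('panel',(298.25,197),(328.5,203),.074),('post',(288.75,225.75),(352.5,178.75),.118)):
    for d,p in((t,a),(s,b)):
        print(n,W2H(onz(d,*p,z)).round(1))
for n,u,v in (('sc1',67,229),('sc2',284,121),('sc3',577,398),('sc4',343,547)):
    print(n,W2H(onz(s,235+u/4,120+v/4,.014)).round(1))
for n,u,v in (('sc1',115,62),('sc2',683,137),('sc3',651,461),('sc4',64,383)):
    print(n,W2H(onz(t,235+u/4,140+v/4,.014)).round(1))
for n,d,u,v,o in(('tabtop corner L',s,228,90,(235,120)),('wing tip',s,272,90,(235,120)),('tab bottom-right/ wing',t,605,360,(235,140)),('tab/wing corner',t,620,295,(235,140)),('wing fwd end',t,535,288,(235,140))):
    print(n,[W2H(onz(d,o[0]+u/4,o[1]+v/4,z)).round(0) for z in (.10,.12)])
E
```

```text
O [ 0.5717075  -0.06778646]
panel [-1.8 99.3 74. ]
panel [  7.5 110.   74. ]
post [-74.  109.6 118. ]
post [-72.  111.1 118. ]
sc1 [ 102.2 -154.7   14. ]
sc2 [ -98.9 -153.5   14. ]
sc3 [-98.1 201.8  14. ]
sc4 [101.8 201.4  14. ]
sc1 [100.1 200.   14. ]
sc2 [ 100.1 -155.5   14. ]
sc3 [-101.  -154.3   14. ]
sc4 [-100.1  200.8   14. ]
tabtop corner L [array([ -35., -127.,  100.]), array([ -23., -107.,  120.])]
wing tip [array([ -61., -107.,  100.]), array([-49., -87., 120.])]
tab bottom-right/ wing [array([ -54., -104.,  100.]), array([ -56., -100.,  120.])]
tab/wing corner [array([ -17., -109.,  100.]), array([ -20., -105.,  120.])]
wing fwd end [array([-19., -61., 100.]), array([-22., -58., 120.])]
```

```bash
cat >> h.py <<'E'
from scipy.spatial.transform import Rotation as Ro
def row(hp,yaw=None,s=None):
    "holder target (mm, TCP), tool x yaw in world deg -> row"
    s=s or ctrl.get_state(); R=Ro.from_quat(s['tcp_rot'])
    T=R if yaw is None else Ro.from_euler('z',yaw,degrees=True)*Ro.from_euler('x',180,degrees=True)
    rv=(R.inv()*T).as_rotvec()/2/np.pi; sh=R.inv().apply(H2W(hp)-s['eef_pos'])/.2
    return ' '.join(f'{v:.3f}' for v in np.r_[rv,sh])
def st():
    s=ctrl.get_state(); print('t',round(s['time'],2),'H',W2H(s['eef_pos']).round(1),'F(holder)',np.r_[R2.T@s['contact_force'][:2],s['contact_force'][2]].round(1),'open',round(float(s['opening']),3),'yaw',Ro.from_quat(s['tcp_rot']).as_matrix()[:2,0].round(3))
E
python3 - <<'E'
from h import *
st(); print(W2H([.42,-.42,.245]),H2W([-73,110,200]))
print(row(W2H([.38,-.5,.245]),72)); print(row(W2H([.38,-.45,.245]),128))
E
```

```text
t 0.3 H [-308.6 -631.2  244.9] F(holder) [ 0.9  0.1 -0.1] open 1.001 yaw [0.964 0.266]
[-101.85788242 -369.72220971  245.        ] [0.51451921 0.05120303 0.2       ]
-0.000 -0.000 -0.157 1.168 -0.459 -0.000
-0.000 -0.000 -0.313 1.234 -0.700 0.000
```

send_rows(moves="0 0 -0.15 1 -0.5 0 -0.3; 0 0 -0.15 1 -0.5 0 -0.3; 0 0 -0.15 1 -0.5 0 -0.3; 0 0 -0.15 1 -0.9 0 -0.3; 0 0 -0.15 1 -0.9 0 -0.3; 0 0 -0.31 1 -0.9 0 -0.3; 0 0 -0.31 1 -0.9 0 -0.3; 0 0 -0.31 1 -0.9 0 -0.3; 0 0 -0.31 1 -0.9 0 -0.3; 0 0 -0.31 1 -0.9 0 -0.3; 0 0 -0.31 1 -0.9 0 -0.3; 0 0 -0.31 1 -0.9 0 -0.3", newtons=30)

```text
time: 1.8
eef_pos: [0.3243, -0.424, 0.2453]
tcp_rot: [0.447, 0.895, -0.0, 0.0]
contact_force: [0.2, 0.2, 0.4]
opening: 0.348
finger_force: 0.0
```

```bash
python3 - <<'E'
from h import *
st(); print(row([-73,110,190],128)); print(row([-73,110,94],128))
E
```

```text
t 1.8 H [-196.1 -386.9  245.3] F(holder) [0.2 0.2 0.4] open 0.348 yaw [-0.601  0.799]
-0.000 0.000 -0.003 1.327 2.189 0.277
-0.000 0.000 -0.003 1.327 2.189 0.757
```

send_rows(moves="0 0 0 0.6 1 0 -0.3; 0 0 0 0.6 1 0 -0.3; 0 0 0 0.6 1 0 -0.3; 0 0 0 0.6 1 0 -0.3; 0 0 0 0.6 1 0 -0.3")

```text
time: 2.42
eef_pos: [0.4125, -0.2055, 0.2455]
tcp_rot: [0.445, 0.896, 0.0, 0.0]
contact_force: [0.1, -0.6, 0.3]
opening: 0.356
finger_force: 0.0
```

send_rows(moves="0 0 0 0.7 1 0.25 -0.3; 0 0 0 0.7 1 0.25 -0.3; 0 0 0 0.7 1 0.25 -0.3; 0 0 0 0.7 1 0.25 -0.3; 0 0 0 0.7 1 0.25 -0.3; 0 0 0 0.7 1 0.25 -0.3")

```text
time: 3.18
eef_pos: [0.4875, 0.0234, 0.1953]
tcp_rot: [0.446, 0.895, -0.0, 0.0]
contact_force: [-0.2, -0.5, 0.4]
opening: 0.35
finger_force: 0.0
```

```bash
python3 - <<'E'
from h import *
st(); print(row([-73,110,190],128)); print(row([-73,110,94],128))
E
```

```text
t 3.17 H [-96.   78.8 195.3] F(holder) [-0.1 -0.5  0.4] open 0.35 yaw [-0.601  0.799]
-0.000 0.000 -0.003 0.030 0.192 0.026
-0.000 0.000 -0.003 0.030 0.192 0.506
```

send_rows(moves="0 0 0 0.03 0.19 0 -0.3; 0 0 0 0.03 0.19 0 -0.3; 0 0 0 0.03 0.19 0.25 -0.3; 0 0 0 0.03 0.19 0.5 -0.3; 0 0 0 0.03 0.19 0.5 -0.4; 0 0 0 0.03 0.19 0.5 -0.45; 0 0 0 0.03 0.19 0.5 -0.45")

```text
time: 4.05
eef_pos: [0.5157, 0.0512, 0.0981]
tcp_rot: [0.446, 0.895, 0.001, 0.002]
contact_force: [-0.2, -0.4, -0.2]
opening: 0.278
finger_force: 0.0
```

```bash
python3 - <<'E'
from h import *
st()
for az in range(166,90,-7):
    a=np.radians(az); print(az,row([75*np.cos(a),100+75*np.sin(a),95],128))
d=cam('top'); cv2.imwrite('pics/c3.png',cv2.cvtColor(cv2.resize(d['image'][140:275,235:425],None,fx=4,fy=4),cv2.COLOR_RGB2BGR))
E
```

```text
t 4.05 H [-71.8 110.2  98.1] F(holder) [-0.2 -0.4 -0.2] open 0.278 yaw [-0.601  0.799]
166 0.001 0.001 -0.003 0.032 0.024 0.016
159 0.001 0.001 -0.003 0.053 0.065 0.016
152 0.001 0.001 -0.003 0.069 0.108 0.016
145 0.001 0.001 -0.003 0.080 0.152 0.016
138 0.001 0.001 -0.003 0.085 0.198 0.016
131 0.001 0.001 -0.003 0.085 0.244 0.016
124 0.001 0.001 -0.003 0.079 0.289 0.016
117 0.001 0.001 -0.003 0.068 0.333 0.016
110 0.001 0.001 -0.003 0.051 0.376 0.017
103 0.001 0.001 -0.003 0.029 0.416 0.017
96 0.001 0.001 -0.003 0.003 0.454 0.017
```

send_rows(moves="0 0 0 0.03 0.025 0.01 -0.45; 0 0 0 0.055 0.065 0.01 -0.45; 0 0 0 0.07 0.11 0.01 -0.45; 0 0 0 0.08 0.15 0.01 -0.45; 0 0 0 0.085 0.2 0.01 -0.45; 0 0 0 0.085 0.245 0.01 -0.45; 0 0 0 0.08 0.29 0.01 -0.45; 0 0 0 0.065 0.335 0.01 -0.45; 0 0 0 0.05 0.375 0.01 -0.45; 0 0 0 0.03 0.415 0.01 -0.45; 0 0 0 0.02 0.44 0.01 -0.45; 0 0 0 0.02 0.44 0.01 -0.45")

```text
time: 5.6
eef_pos: [0.5836, 0.108, 0.094]
tcp_rot: [0.446, 0.895, 0.001, 0.002]
contact_force: [-0.2, -0.1, 0.5]
opening: 0.275
finger_force: 0.0
```

```bash
python3 - <<'E'
from h import *
st()
E
```

```text
t 5.6 H [-12.4 175.7  94. ] F(holder) [-0.2 -0.1  0.5] open 0.275 yaw [-0.602  0.799]
```

send_rows(moves="0 0 0 0 0.01 0 -0.45; 0 0 0 0 0.02 0 -0.45; 0 0 0 0 0.025 0 -0.45; 0 0 0 0 0.025 0 -0.45")

```text
time: 6.1
eef_pos: [0.5863, 0.1097, 0.0937]
tcp_rot: [0.446, 0.895, -0.001, 0.001]
contact_force: [-1.8, -6.1, 0.8]
opening: 0.278
finger_force: 2.1
```

```bash
python3 - <<'E'
from h import *
st()
E
```

```text
t 6.1 H [-10.  177.8  93.7] F(holder) [-0.9 -6.3  0.8] open 0.278 yaw [-0.602  0.798]
```

send_rows(moves="0 0 0 -0.02 -0.01 0 -0.45; 0 0 0 -0.03 0.0 0 -0.45; 0 0 0 -0.035 0.005 0 -0.45; 0 0 0 -0.04 0.01 0 -0.45; 0 0 0 -0.04 0.01 0 -0.45")

```text
time: 6.72
eef_pos: [0.5906, 0.1059, 0.0929]
tcp_rot: [0.446, 0.895, -0.001, -0.002]
contact_force: [-6.6, -1.6, 3.5]
opening: 0.274
finger_force: 3.1
```

```bash
python3 - <<'E'
from h import *
st()
d=cam('top'); cv2.imwrite('pics/c4.png',cv2.cvtColor(cv2.resize(d['image'][140:275,235:425],None,fx=4,fy=4),cv2.COLOR_RGB2BGR))
E
```

```text
t 6.72 H [ -5.2 174.7  92.9] F(holder) [-6.3 -2.4  3.5] open 0.274 yaw [-0.602  0.798]
```

View pics/c4.png

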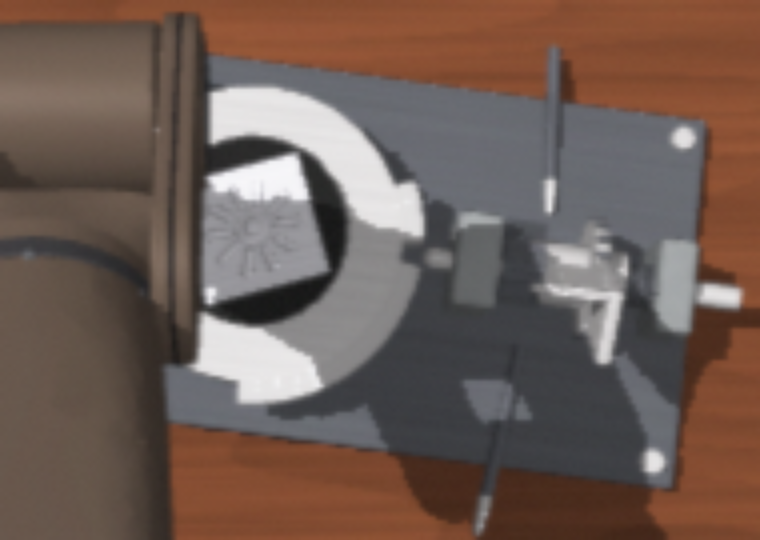

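The notch now sits in front of the bolt nose, with the notch at crop (412,250) and the bolt at (437,258). The tangential force also confirms the stop. I open, lift clear, and move towards the lock.

send_rows(moves="0 0 0 0.01 -0.01 0 -0.2; 0 0 0 0.01 -0.01 0 0; 0 0 0 0.01 -0.01 -0.25 0; 0 0 0 0.01 -0.01 -0.5 -0.5; 0 0 -0.0 0.01 -0.8 -0.55 -1; 0 0 0.125 0.01 -1 -0.55 -1; 0 0 0.125 0 -1 -0.55 -1; 0 0 0.125 0 -1 -0.55 -1; 0 0 0.125 0 -1 -0.55 -1; 0 0 0.125 0 -1 -0.55 -1; 0 0 0.125 0 -1 -0.55 -1")

```text
time: 8.15
eef_pos: [0.4329, -0.0143, 0.2035]
tcp_rot: [0.754, 0.657, 0.0, 0.0]
contact_force: [0.3, -0.4, 0.4]
opening: 0.001
finger_force: 0.0
```

```bash
python3 - <<'E'
from h import *
st()
t=cam('top');s=cam('scene')
a=cv2.resize(t['image'][140:275,235:425],None,fx=3,fy=3,interpolation=cv2.INTER_CUBIC);b=cv2.resize(s['image'][125:260,240:390],None,fx=3,fy=3,interpolation=cv2.INTER_CUBIC)[:,:230*2]
cv2.imwrite('pics/c5.png',cv2.cvtColor(cv2.resize(np.hstack([a[:,:]]),None,fx=1,fy=1),cv2.COLOR_RGB2BGR)); cv2.imwrite('pics/c6.png',cv2.cvtColor(b,cv2.COLOR_RGB2BGR))
print(row([-60,-60,190],82.1)); 
E
```

```text
t 8.15 H [-144.9   33.9  203.5] F(holder) [ 0.4 -0.3  0.4] open 0.001 yaw [0.137 0.991]
0.000 -0.000 0.000 -0.470 0.425 0.067
```

View pics/c5.png

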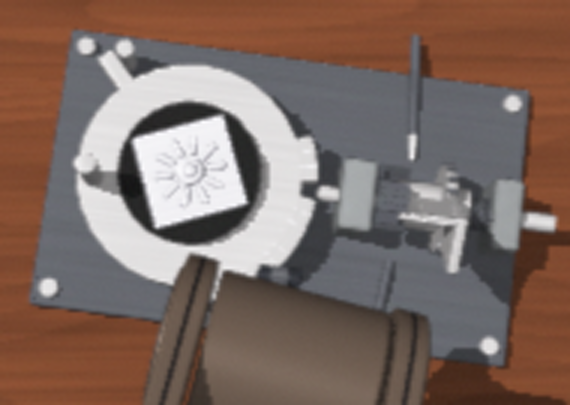

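View pics/c6.png

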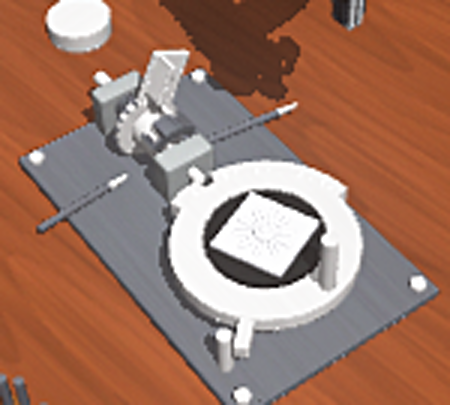

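The plate is at the pillar, with the ear at (118,70) next to the pillar at (125,48). The post top is at crop (86,162).

```bash
python3 - <<'E'
from h import *
t=cam('top');s=cam('scene')
for p in (W2H(onz(t,235+86/3,140+162/3,.118)),W2H(onz(s,240+329/3,125+239/3,.118))): print(p.round(1),np.degrees(np.arctan2(p[1]-100,p[0])))
# start angle same method check
E
```

```text
[-12.4 173.2 118. ] 99.63231084632342
[ -9.5 176.4 118. ] 97.07828855394997
```

send_rows(moves="0 0 0 -0.56 0.47 0.1 -1; 0 0 0 -0.56 0.47 0.1 -1; 0 0 0 -0.56 0.47 0.1 -1; 0 0 0 -0.56 0.47 0.1 -1; 0 0 0 -0.56 0.47 0.3 -1; 0 0 0 -0.56 0.47 0.45 -1; 0 0 0 -0.56 0.47 0.45 -1")

```text
time: 9.22
eef_pos: [0.5077, -0.1363, 0.1108]
tcp_rot: [0.754, 0.657, -0.001, -0.003]
contact_force: [-0.0, -0.5, 0.4]
opening: 0.0
finger_force: 0.0
```

```bash
python3 - <<'E'
from h import *
st()
E
```

```text
t 9.22 H [-54.  -76.7 110.8] F(holder) [ 0.  -0.5  0.4] open 0.0 yaw [0.138 0.99 ]
```

send_rows(moves="0 0 0 -0.03 0.03 0 -1; 0 0 0 -0.05 0.03 0 -1; 0 0 0 -0.06 0.03 0 -1; 0 0 0 -0.07 0.03 0 -1; 0 0 0 -0.07 0.03 0 -1")

```text
time: 9.85
eef_pos: [0.5153, -0.1506, 0.1148]
tcp_rot: [0.755, 0.656, 0.003, -0.001]
contact_force: [2.2, 9.2, -0.4]
opening: 0.004
finger_force: 5.0
```

```bash
python3 - <<'E'
from h import *
st()
E
```

```text
t 9.85 H [-44.5 -89.8 114.8] F(holder) [ 0.9  9.4 -0.4] open 0.004 yaw [0.141 0.99 ]
```

send_rows(moves="0 0 0 -0.015 0 0 -1; 0 0 0 -0.03 0 0 -1; 0 0 0 -0.035 0 0 -1; 0 0 0 -0.035 0 0 -1")

```text
time: 10.35
eef_pos: [0.5143, -0.1569, 0.1147]
tcp_rot: [0.755, 0.655, 0.003, -0.002]
contact_force: [2.9, 11.4, 0.1]
opening: 0.004
finger_force: 5.8
```

```bash
python3 - <<'E'
from h import *
st()
s=cam('scene');cv2.imwrite('pics/c7.png',cv2.cvtColor(cv2.resize(s['image'][100:200,230:330],None,fx=5,fy=5,interpolation=cv2.INTER_CUBIC),cv2.COLOR_RGB2BGR))
E
```

```text
t 10.35 H [-44.6 -96.1 114.7] F(holder) [ 1.3 11.7  0.1] open 0.004 yaw [0.141 0.99 ]
```

View pics/c7.png

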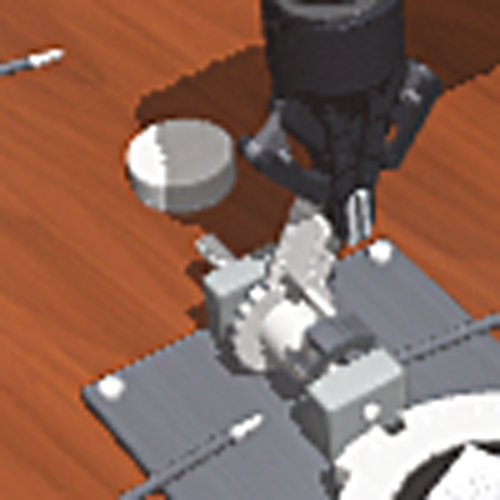

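The closed fingers are in the tab/wing corner with the collar drawn back; 11.7 N means about 0.020. Next I sweep towards +x.

send_rows(moves="0 0 0 -0.003 0.04 0 -1; 0 0 0 -0.003 0.08 0 -1; 0 0 0 -0.003 0.12 0 -1; 0 0 0 -0.003 0.16 0 -1; 0 0 0 -0.003 0.2 0 -1; 0 0 0 -0.003 0.2 0 -1")

```text
time: 11.15
eef_pos: [0.5547, -0.1631, 0.1157]
tcp_rot: [0.755, 0.656, 0.004, -0.001]
contact_force: [2.9, 12.7, 2.3]
opening: -0.001
finger_force: 6.0
```

```bash
python3 - <<'E'
from h import *
st()
E
```

```text
t 11.15 H [ -3.8 -96.7 115.7] F(holder) [ 1.1 13.   2.3] open -0.001 yaw [0.14 0.99]
```

send_rows(moves="0 0 0 0 0.04 0 -1; 0 0 0 0 0.08 0 -1; 0 0 0 0 0.12 0 -1; 0 0 0 0 0.16 0 -1; 0 0 0 0 0.18 0 -1; 0 0 0 0 0.18 0 -1")

```text
time: 11.9
eef_pos: [0.5865, -0.1664, 0.1115]
tcp_rot: [0.755, 0.656, 0.001, -0.006]
contact_force: [-2.0, 11.3, -4.9]
opening: -0.002
finger_force: 8.1
```

```bash
python3 - <<'E'
from h import *
st()
s=cam('scene');t=cam('top')
f=lambda i:cv2.resize(i,None,fx=4,fy=4,interpolation=cv2.INTER_CUBIC)
cv2.imwrite('pics/c8.png',cv2.cvtColor(np.hstack([f(s['image'][110:210,230:330]),f(t['image'][160:260,330:430])]),cv2.COLOR_RGB2BGR))
E
```

```text
t 11.9 H [ 28.2 -95.6 111.5] F(holder) [-3.5 10.9 -4.9] open -0.002 yaw [0.139 0.99 ]
```

View pics/c8.png

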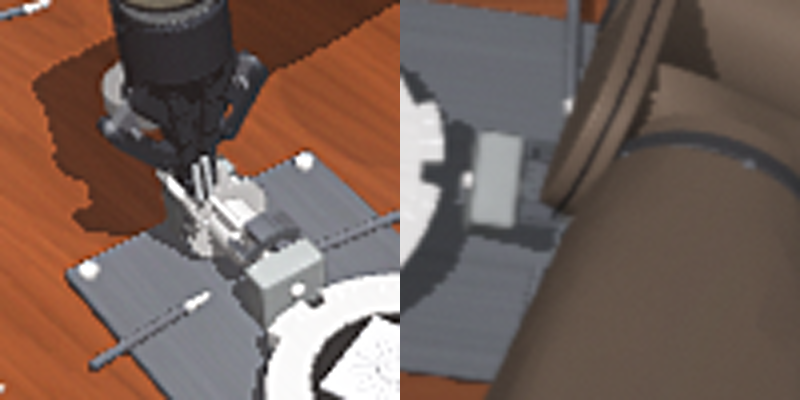

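The tab has gone over to +x, on the left of the scene crop. I press a few more millimetres towards its end of travel.

send_rows(moves="0 0 0 0 0.015 0 -1; 0 0 0 0 0.03 0 -1; 0 0 0 0 0.04 0 -1; 0 0 0 0 0.04 0 -1")

```text
time: 12.5
eef_pos: [0.5923, -0.1668, 0.1097]
tcp_rot: [0.755, 0.656, -0.001, -0.009]
contact_force: [-4.2, 11.7, -6.8]
opening: -0.006
finger_force: 8.6
```

```bash
python3 - <<'E'
from h import *
st()
E
```

```text
t 12.5 H [ 34.  -95.2 109.7] F(holder) [-5.8 11.  -6.8] open -0.006 yaw [0.139 0.99 ]
```

send_rows(moves="0 0 0 0 0.01 0 -1; 0 0 0 0.015 0.015 0 -1; 0 0 0 0.03 0.015 0 -1; 0 0 0 0.045 0.015 0 -1; 0 0 0 0.06 0.015 0 -1; 0 0 0 0.075 0.015 0 -1; 0 0 0 0.09 0.015 0 -1; 0 0 0 0.105 0.015 0 -1; 0 0 0 0.12 0.015 0 -1; 0 0 0 0.12 0.015 0 -1")

```text
time: 13.75
eef_pos: [0.6006, -0.1458, 0.112]
tcp_rot: [0.755, 0.656, -0.0, -0.004]
contact_force: [-3.8, 7.8, -4.6]
opening: -0.004
finger_force: 4.1
```

```bash
python3 - <<'E'
from h import *
st()
E
```

```text
t 13.75 H [ 39.3 -73.3 112. ] F(holder) [-4.8  7.2 -4.6] open -0.004 yaw [0.139 0.99 ]
```

send_rows(moves="0 0 0 0.02 0 0 -1; 0 0 0 0.04 0 0 -1; 0 0 0 0.04 0 0 -1")

```text
time: 14.12
eef_pos: [0.6048, -0.1415, 0.1151]
tcp_rot: [0.755, 0.656, 0.001, 0.001]
contact_force: [-0.8, 0.4, 1.0]
opening: 0.003
finger_force: 0.8
```

```bash
python3 - <<'E'
from h import *
st()
E
```

```text
t 14.12 H [ 42.9 -68.4 115.1] F(holder) [-0.8  0.3  1. ] open 0.003 yaw [0.139 0.99 ]
```

Contact is lost, so the spring has gone home. I withdraw upward and to -x, clear of the view.

send_rows(moves="0 0 0 0 -0.03 0 -1; 0 0 0 0 -0.03 -0.3 -1; 0 0 0 0 -0.03 -0.6 -1; 0 0 0 0 -0.4 -0.7 -1; 0 0 0 0.3 -0.8 -0.7 -1; 0 0 0 0.6 -0.95 -0.7 -1; 0 0 0 0.6 -0.95 -0.7 -1; 0 0 0 0.6 -0.95 -0.7 -1")

```text
time: 15.12
eef_pos: [0.4306, 0.0062, 0.2534]
tcp_rot: [0.754, 0.657, 0.001, 0.0]
contact_force: [0.2, -0.1, -0.5]
opening: 0.002
finger_force: 0.0
```

```bash
python3 - <<'E'
from h import *
st()
s=cam('scene');t=cam('top')
f=lambda i:cv2.resize(i,None,fx=4,fy=4,interpolation=cv2.INTER_CUBIC)
cv2.imwrite('pics/c9.png',cv2.cvtColor(np.hstack([f(s['image'][130:230,250:350]),f(t['image'][160:260,320:420])]),cv2.COLOR_RGB2BGR))
E
```

```text
t 15.12 H [-150.    53.8  253.4] F(holder) [ 0.2 -0.  -0.5] open 0.002 yaw [0.136 0.991]
```

View pics/c9.png

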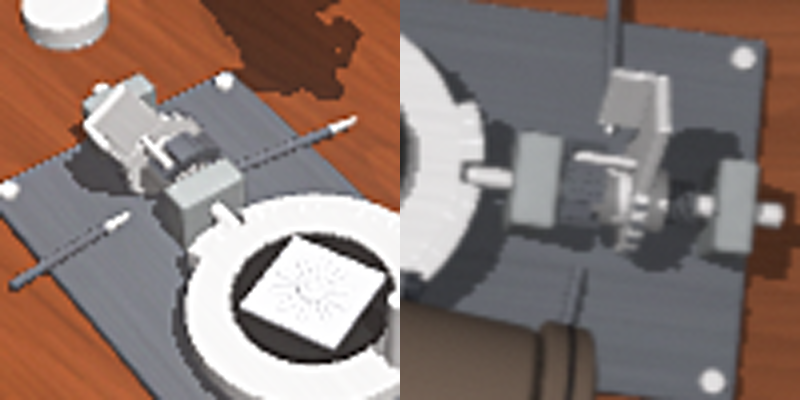

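The bolt nose now sits inside the rim notch at (470,172), and the tab leans fully to +x. I do a last numeric check of the tab's back face.

```bash
python3 - <<'E'
from h import *
t=cam('top'); print(W2H(onz(t,387,179.5,.108)), W2H(onz(t,320+70/4,160+172/4,.05)))
for b in (0,.012): print([np.round(proj(t,H2W([60.8,-94-b*1000,108])),1), np.round(proj(t,H2W([0,10-b*1000,51])),1)])
E
```

```text
[ 58.08545902 -93.07905474 108.        ] [ 0.16695966  6.77586035 50.        ]
[array([387.5, 178.4]), array([336.2, 202.8])]
[array([392.8, 179.1]), array([341.2, 203.5])]
```

The tab's back face matches bolt ≈ 0 and collar ≈ 0.

```bash
python3 -c "
from plant import ctrl
print(ctrl.sign_off())"
```

```text
the job is handed in; nothing more can be done
None
```

The plate is against its stop and locked: in the last images the bolt is in the rim notch and the collar is over on its locking side. No contact with the punches, block or tin was seen, and I handed the job in at about 15 s; no verdict came back.

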